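# Load the hot casserole with a lid lifter and set the timer

## Task

The casserole on the hob is hot: with the lid lifter, lift its lid off by the loop, set the lid down level on the cork trivet, and stand every little covered pot upright inside the casserole. Then put the lid back on with the lifter so that it sits fully home, after that turn the hob's timer dial to 30 minutes (six clicks from off, five minutes a click), and leave the lifter hung level across its stand. Never touch the lid with the gripper or arm, keep it level all the way, put it down gently rather than dropping or banging it, and leave the mug, pepper mill and cardboard box where they are.

Things in the scene. Friction and masses are not known exactly. Their poses are not given: they have to be found in the camera images.
- hob: Fixed steel countertop hob, 380 (its x) x 250 (its y) x 20 mm high. Origin: centre of its underside, on the counter. The casserole stands on its black glass, about 75 mm towards its +x; the timer dial is at its near end, 135 mm towards -x. Its yaw varies a little.
- dial (a joint): Timer dial, rad: 0 = off (stop), grows clockwise seen from above, up to 5.76 (stop). Clicks (detents) every 0.5236 rad (30 degrees, 5 min); let go, it settles into the nearest. 30 minutes = sixth click = 3.1416. Starts between off and the second click. About 0.05 N m turns it. White pointer along the hob's +x at 0; the long wide scale tick, towards the robot, is 30 minutes.
- dial_grip (a point): Point on the dial's axis at gripping height, 51 mm over the counter. Black disc 64 mm across (upper face 29 mm over the counter) with a grip bar 58 x 14 mm on it, bar top 61 mm over the counter. This point's x axis runs along the bar, towards the pointer, and turns with the dial; z is up.
- casserole: Fixed cream round casserole on the hob, outer diameter 200 mm, wall 5 mm, 90 mm high, inner floor 5 mm above its origin. Origin: centre of its underside (20 mm over the counter). Two small side handles 127 mm out along its +y and -y, 70 mm up.
- lid: Loose steel lid, about 0.6 kg (varies): disc 214 mm across, 8 mm thick, over a centring plug 164 mm across, 12 mm deep. Origin: centre of the plug's underside, z up; disc's upper face 20 mm above it. Seated on the casserole the disc rests on the rim, the lid's origin 78 mm above the casserole's; on the trivet the plug rests on the cork. A loop handle stands in its middle.
- lid_loop (a point): Peak of the lid's loop (rod centreline), 68 mm above the lid's origin; axes as the lid's. Loop of 10 mm dark steel rod in the lid's y-z plane: legs about 33 mm either side along y rise to 43 mm above the lid's origin, then straight slopes meet at the peak. A hook goes through along the lid's x, from either side; hung at the peak the lid hangs level and may turn about the vertical.
- lifter: Loose lid lifter, 0.16 kg: wooden crossbar 24 (x) x 120 (y) x 30 mm (z), with a hook of 8 mm steel rod below its middle. Origin: centre of the crossbar. The hook's back runs down at x = -30 mm; the hook opens towards the lifter's +x. It starts level across the stand. Grip the bar at its middle from above, across its 24 mm.
- lifter_seat (a point): Seat of the hook (lowest point, rod centreline), 100 mm below the crossbar's centre. Rod centreline in the lifter's x, z from the bar's centre, mm: (-30, -35), (-30, -86), seat (0, -100), tip (22, -88). The loop's rod rests about 9 mm above the seat.
- stand: Fixed dark stand for the lifter, base 70 x 120 mm. Origin: centre of its underside, on the counter. Two posts 16 mm wide at 42 mm either side along its y carry the crossbar's ends in notches open upwards: notch floor 130 mm above the counter, 36 mm wide in x, lips 12 mm high. The hook hangs between the posts.
- stand_rest (a point): Where the centre of the crossbar lies when the lifter rests in both notches, 145 mm over the counter; y runs from post to post. Either way round will do.
- trivet: Fixed round cork trivet, 180 mm across, 12 mm thick, on the counter. Origin: centre of its underside.
- cocotte0: Little round covered ceramic pot, one of two to four present (None if absent), 0.22 kg: body 62 mm across and 36 mm high, then a cover to 41 mm, then a round knob 18 mm across up to 66 mm above its origin. Origin: centre of its underside, z up. They start on a thin mat beside the hob, all alike.
- cocotte1: Little round covered ceramic pot, one of two to four present (None if absent), 0.22 kg: body 62 mm across and 36 mm high, then a cover to 41 mm, then a round knob 18 mm across up to 66 mm above its origin. Origin: centre of its underside, z up. They start on a thin mat beside the hob, all alike.
- cocotte2: Little round covered ceramic pot, one of two to four present (None if absent), 0.22 kg: body 62 mm across and 36 mm high, then a cover to 41 mm, then a round knob 18 mm across up to 66 mm above its origin. Origin: centre of its underside, z up. They start on a thin mat beside the hob, all alike.
- cocotte3: Little round covered ceramic pot, one of two to four present (None if absent), 0.22 kg: body 62 mm across and 36 mm high, then a cover to 41 mm, then a round knob 18 mm across up to 66 mm above its origin. Origin: centre of its underside, z up. They start on a thin mat beside the hob, all alike.
- mug: Loose blue mug at the far side; bystander. Origin: centre of its underside.
- mill: Loose wooden pepper mill, 145 mm tall, at the far side; bystander. Origin: centre of its underside.
- giftbox: Loose cardboard box 80 x 120 x 50 mm near the robot's right; bystander. Origin: centre of its underside.
Not all that is in view belongs to the job. What is shaped like the cocotte0 but purple is not meant.

How it is judged:
By the outcome, as a careful person would: the job done as asked, in the order asked, and still so for the second after the job is handed in, with the robot touching nothing.
Of cocotte0, cocotte1, cocotte2, cocotte3 only 2 to 4 are there at a start; the rules pass over those that are not, and their reading is None.
At some moment in a run one of cocotte0, cocotte1, cocotte2, cocotte3 may be knocked a few centimetres aside while the robot is not near it.
It also fails if it takes over 210 s, if anything falls off the work surface, if the arm or the gripper's body presses on something with over 40 N, if the wrist force passes 120 N, or if a joint passes its speed limit or range.

## Robot

A 6-joint arm with a two-finger parallel gripper is mounted at the origin on the work surface. World frame = base frame: x ahead of the robot, y to its left, z up, the work surface at z = 0. Lengths are in m, angles in degrees, forces in N, time in s.
With the tool pointing down it reaches from about 0.375 to 0.975 m from the base axis. Payload 3.8 kg.
Tool frame: the origin (TCP) lies midway between the tips of the shut fingers; the grasp point (between the pads) lies 19 mm behind it; z points along the fingers, y is the line along which they close (so a half turn about z gives the same grasp; the last joint's range is limited). The gripper opens to 85 mm and grips with 20 to 120 N. Pads are 22 mm wide; open, the fingers measure 114 mm over their backs; the gripper's body (76 mm by 85 mm) begins 54 mm behind the grasp point. The pads swing forward as they close: fully open they stand 13 mm farther back than shut.
Start: joints at [67.787, 15.12, 91.902, -0, 72.978, -2.114], TCP at [0.232, 0.634, 0.231] pointing down, gripper open.
Joint ranges: [-150.88, 150.88], [-54.13, 125.18], [17.81, 147.31], [-75.09, 255.09], [0, 152.58], [-146.25, 146.25]. Speed limits (degrees/s): [147.25, 147.25, 180, 180, 180, 180].

## Interface

Orientations are given as [roll, pitch, yaw] about the fixed x, y, z axes, in that order (R = Rz(yaw) Ry(pitch) Rx(roll)).
In Python, from workcell import ctrl, eoat, kinematics, read_state, optics, job gives the robot as it stands. Calls block until the motion is done:
- ctrl.reach(position, orientation): joint-space move of the TCP to a pose.
- ctrl.line_to(position, ori=None, velocity=0.15, max_force=None): straight line of the TCP; ori=None keeps the orientation; velocity is the mean speed in m/s. With max_force (N) it stops when the force on the tool has changed by that much, and returns True; else False.
- ctrl.move_j(angles): joint-space move.
- eoat.set_gripper(opening, f_grip=None): opening from 0.0 (shut) to 1.0 (fully open); f_grip is the grip in N (None keeps the last); returns when the fingers have stopped.
- ctrl.pause(seconds).
- kinematics.solve_ik(position, orientation): joint angles nearest the present ones, or None.
- read_state(): the state.
- optics.capture(name): name is "scene" or "top" or "wrist"; returns (picture, depth): 420x560x3 uint8, red, green, blue; 420x560 float32, m along the optical axis (not along the pixel's ray), 0 where there is no reading.
- optics.calibration(name): a dict with "fov_y" (degrees; the focal length in pixels is half the picture's height over the tangent of half this angle, whatever the lens; pixels are square), "cx", "cy" (the principal point, pixels), "R" (3x3) and "t" (3): a world point X has camera coordinates R X + t; the wrist camera has in their place "hand_eye" (4x4, takes a point from camera to tool coordinates, whose origin is the TCP and whose axes are the flange's). Camera axes: x right, y down, z forward; pixel columns grow to the right and rows downward; lengths in m; the calibration is good to about 2 mm. A picture is of the moment at which its call begins: read the wrist's pose just before it. calibration takes no time and is no camera call.
A pose or a line that the arm cannot do raises ctrl.PlanningError and nothing moves.
- job.close_job(): hands the job in; it is judged then, once.
The state is a dict: "t": time; "q": joint angles; "qvel": joint speeds; "joint_torque": joint torques, N m; "position": TCP position; "eef_rot": TCP orientation; "ft_force": force on the tool from outside, world axes, zero at the start; "moment": the same for the moment, N m; "width": opening from 0.0 (shut) to 1.0 (fully open); "grip_force": force on a finger pad.
Only numpy, scipy, OpenCV 4.12 (cv2) and the standard library are available. Lean on these libraries where they do the work, as an engineer would, in place of code of your own. Each camera call takes 0.05 s, during which the arm holds its last target. There are 200 camera calls.

## Working session

There is one attempt and no reset: what is moved stays moved. The work goes in short steps, each a Python script; the robot and the scene stay as the last script left them, time stands still between calls to the robot, and variables do not carry over. Pictures are saved under pics/ and viewed, at most 14 in all, crops included, and the job is handed in when it is done.

```bash
ls; mkdir -p pics
python3 - <<'E'
from workcell import ctrl, eoat, kinematics, read_state, optics, job
import cv2,numpy as np
print(read_state())
for n in("scene","top","wrist"):
    p,d=optics.capture(n); print(n,optics.calibration(n)); np.savez(f"pics/{n}0.npz",p=p,d=d)
    cv2.imwrite(f"pics/{n}0.png",p[:,:,::-1])
E
```

```text
pics
{'t': 0.0, 'q': array([ 6.77877585e+01,  1.51696452e+01,  9.19807413e+01,  4.36126891e-04,
        7.29756584e+01, -2.11402413e+00]), 'qvel': array([-0.03475131, -0.03220326, -0.0364809 ,  0.07584225,  0.05650771,
        0.06999435]), 'joint_torque': array([ 2.40335838e-03, -5.15111625e+01, -3.67323303e+01,  3.38755844e-04,
        1.27607936e-02, -3.83983729e-05]), 'position': array([0.23167724, 0.6332342 , 0.22996111]), 'eef_rot': array([-1.79874056e+02, -5.06602947e-03,  1.59901649e+02]), 'ft_force': array([ 0.03193157, -0.63325231,  0.80109315]), 'moment': array([ 0.03784911, -0.03488839,  0.0118805 ]), 'grip_force': 0.0, 'width': 0.9949096191054142}
scene {'fov_y': 50.493190038944014, 'cx': 270.5161766722811, 'cy': 208.96159155699283, 'R': array([[-0.62502849,  0.78058952, -0.00440293],
       [ 0.56602923,  0.44932863, -0.69116907],
       [-0.53754097, -0.43449255, -0.72267969]]), 't': array([ 0.3849837 , -0.17441734,  1.40792502])}
top {'fov_y': 43.7576762175824, 'cx': 279.75738390316724, 'cy': 206.73065468374728, 'R': array([[-0.01790586, -0.99959725, -0.0220165 ],
       [-0.99474573,  0.02003025, -0.10039777],
       [ 0.10079833,  0.02010311, -0.99470376]]), 't': array([-0.0397788 ,  0.55946861,  1.65082029])}
wrist {'fov_y': 65.9011321827754, 'cx': 279.0712244903508, 'cy': 210.00080963755855, 'hand_eye': array([[ 6.84920673e-04, -9.64286716e-01, -2.64859700e-01,
         6.86645672e-02],
       [ 9.99999339e-01,  4.15889648e-04,  1.07182541e-03,
         1.27284293e-03],
       [-9.23394602e-04, -2.64860259e-01,  9.64286363e-01,
        -1.41891305e-01],
       [ 0.00000000e+00,  0.00000000e+00,  0.00000000e+00,
         1.00000000e+00]])}
```

View pics/top0.png

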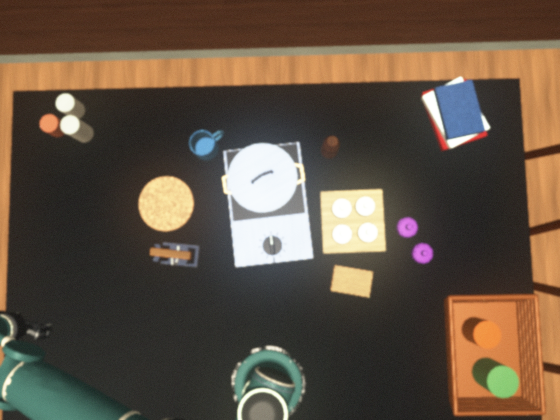

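View pics/scene0.png

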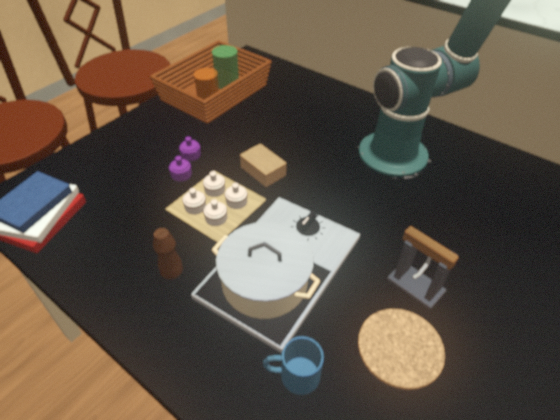

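The top view shows:
- The lidded casserole at (262,178), the dial at (272,244), the trivet at (166,203) and the lifter on its stand at (175,254).
- Four cream pots on the mat, at (342,208), (366,206), (342,234) and (368,232).
- Look-alikes for the pots: purple decoys at (407,227) and (422,253). The bottles at (68,105) and (78,128) and the cups in the basket are also not wanted.

I choose the cream pots on the mat.

```bash
cat > h.py <<'E'
from workcell import ctrl, eoat, kinematics, read_state, optics, job
import cv2, numpy as np
from scipy.spatial.transform import Rotation as Ro
def cam(n, st=None):
    c=optics.calibration(n); f=210/np.tan(np.radians(c["fov_y"]/2))
    if n=="wrist":
        st=st or read_state(); T=np.eye(4); T[:3,:3]=Ro.from_euler("xyz",st["eef_rot"],degrees=True).as_matrix(); T[:3,3]=st["position"]
        T=T@c["hand_eye"]; R=T[:3,:3].T; t=-R@T[:3,3]
    else: R,t=c["R"],c["t"]
    return f,c["cx"],c["cy"],R,t
def snap(n):
    st=read_state(); p,d=optics.capture(n); return p,d,cam(n,st)
def cloud(d,c):
    f,cx,cy,R,t=c; v,u=np.mgrid[:d.shape[0],:d.shape[1]]
    P=np.stack([(u-cx)/f*d,(v-cy)/f*d,d],-1); return (P-t)@R
def onplane(uv,z,c):
    f,cx,cy,R,t=c; uv=np.atleast_2d(uv).astype(float)
    D=np.c_[(uv-[cx,cy])/f,np.ones(len(uv))]@R; o=-R.T@t
    return o+D*((z-o[2])/D[:,2])[:,None]
def proj(X,c):
    f,cx,cy,R,t=c; q=np.atleast_2d(X)@R.T+t; return q[:,:2]/q[:,2:]*f+[cx,cy]
def blobs(m,amin=30):
    n,l,s,ce=cv2.connectedComponentsWithStats(m.astype(np.uint8)); return [(ce[i],s[i],l==i) for i in range(1,n) if s[i][4]>=amin]
E
python3 - <<'E'
from h import *
for n in("top","scene"):
    z=np.load(f"pics/{n}0.npz"); p,d=z["p"],z["d"]; c=cam(n); W=cloud(d,c); hsv=cv2.cvtColor(p,cv2.COLOR_RGB2HSV)
    ok=d>0; x,y,h=W[...,0],W[...,1],W[...,2]
    tb=ok&(hsv[...,2]<40)&(abs(h)<.05)
    print(n,"table z",[np.round(np.median(h[:,a:a+140][tb[:,a:a+140]]),4) for a in(0,140,280,420)],ok.mean())
    def rep(nm,m,k=1):
        m=m&ok
        for ce,s,l in sorted(blobs(m,15),key=lambda b:-b[1][4])[:k]:
            q=W[l]; print(nm,ce.round(1),s[4],"med",np.median(q,0).round(4),"mid",((np.percentile(q,2,0)+np.percentile(q,98,0))/2).round(4),"ext",(np.percentile(q,98,0)-np.percentile(q,2,0)).round(3))
    reg=(x>.3)&(x<1.1)&(abs(y)<.5)
    rep("trivet",reg&(h>.006)&(h<.025)&(hsv[...,1]>80)&(y>.2))
    rep("liddisc",reg&(h>.10)&(h<.125)&(hsv[...,1]<60),1)
    rep("bar",reg&(h>.14)&(h<.175)&(hsv[...,1]>100)&(y>.1))
    rep("loop",reg&(h>.145)&(h<.19)&(abs(y)<.15),2)
    rep("pots",reg&(h>.03)&(h<.06)&(hsv[...,1]<70)&(y<-.03)&(x<.9),6)
    rep("knob",reg&(h>.058)&(h<.08)&(y<-.06)&(x<.9),6)
    rep("hob",reg&(h>.01)&(h<.028)&(hsv[...,2]>120)&(y<.15)&(y>-.15)&(hsv[...,1]<50),2)
    rep("mug",reg&(hsv[...,0]>95)&(hsv[...,0]<115)&(hsv[...,1]>100)&(h>.02)&(y>0),1)
    rep("mill",reg&(h>.05)&(x>.75)&(y<-.05),2)
    rep("gift",reg&(h>.04)&(h<.06)&(y<-.1)&(hsv[...,1]>60),2)
    rep("dialbar",reg&(h>.05)&(h<.07)&(abs(y)<.12)&(x<.75),2)
    if n=="top": cv2.imwrite("pics/crop1.png",cv2.resize(p[130:275,140:400,::-1],None,fx=3,fy=3,interpolation=cv2.INTER_CUBIC))
E
```

```text
top table z [np.float64(-0.0006), np.float64(-0.0006), np.float64(0.0), np.float64(0.0006)] 0.9957695578231293
trivet [165.5 203. ] 2159 med [0.5798 0.3221 0.0121] mid [0.58   0.3216 0.0134] ext [0.162 0.161 0.014]
liddisc [261.9 177.2] 3554 med [0.6404 0.0008 0.1179] mid [6.421e-01 6.000e-04 1.175e-01] ext [0.191 0.19  0.013]
bar [169.5 252.9] 320 med [0.4149 0.2758 0.1587] mid [0.4149 0.2737 0.1583] ext [0.031 0.114 0.016]
loop [261.1 174.9] 72 med [6.422e-01 6.000e-04 1.583e-01] mid [0.6416 0.0017 0.1602] ext [0.032 0.058 0.029]
pots [341.4 233.3] 277 med [ 0.4694 -0.2431  0.0398] mid [ 0.4687 -0.2448  0.0405] ext [0.054 0.057 0.018]
pots [364.6 205.7] 269 med [ 0.5541 -0.3186  0.04  ] mid [ 0.5562 -0.3206  0.041 ] ext [0.055 0.054 0.02 ]
pots [367.1 231.7] 267 med [ 0.4716 -0.3239  0.0403] mid [ 0.472  -0.3264  0.0403] ext [0.057 0.055 0.018]
pots [341.  207.6] 262 med [ 0.5494 -0.2445  0.0405] mid [ 0.5514 -0.2463  0.0413] ext [0.055 0.053 0.02 ]
pots [277.2 246.3] 40 med [ 0.4298 -0.0394  0.0329] mid [ 0.4332 -0.0413  0.0426] ext [0.045 0.022 0.025]
knob [368.4 231.2] 28 med [ 
[... 3185 characters left out ...]
43  0.0221] mid [ 0.5718 -0.0049  0.0193] ext [0.384 0.265 0.013]
mug [302.6 371.6] 136 med [0.7894 0.2161 0.0913] mid [0.7764 0.2054 0.0891] ext [0.045 0.053 0.011]
mill [161.4 249.9] 379 med [ 0.7593 -0.2019  0.1074] mid [ 0.7588 -0.2062  0.0977] ext [0.017 0.034 0.093]
gift [261.3 161.7] 652 med [ 0.3332 -0.2578  0.0522] mid [ 0.3338 -0.267   0.0488] ext [0.065 0.12  0.014]
gift [169.7 262.9] 155 med [ 0.7537 -0.1939  0.0501] mid [ 0.7458 -0.2043  0.0499] ext [0.044 0.035 0.019]
dialbar [261.  305.6] 362 med [0.7199 0.0582 0.0606] mid [0.6939 0.0287 0.0601] ext [0.092 0.142 0.019]
dialbar [308.1 218.2] 131 med [ 0.4384 -0.0181  0.0618] mid [ 0.4368 -0.0201  0.0587] ext [0.055 0.015 0.015]
```

View pics/crop1.png

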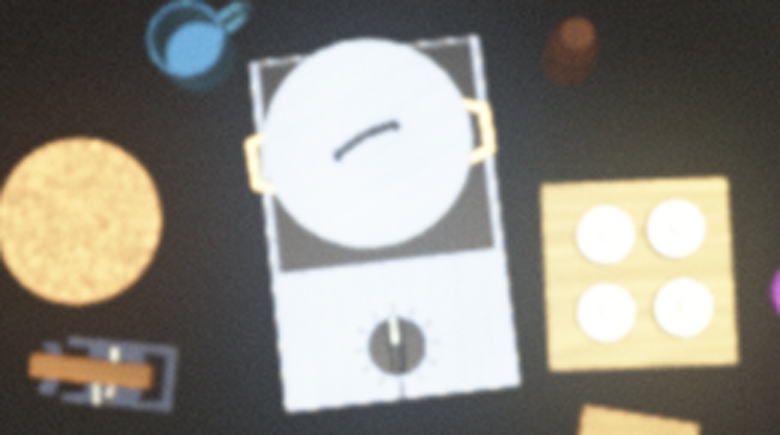

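Run:
```python
from h import *
print(-cam("top")[3].T@cam("top")[4])
t0=read_state()['t']
ctrl.reach([0.415,0.275,0.30],[180,0,90]); s=read_state(); print(s['t']-t0,s['q'].round(1),s['position'].round(4),s['eef_rot'].round(2))
p,d,c=snap("wrist"); W=cloud(d,c); np.savez("pics/w1.npz",p=p,d=d)
cv2.imwrite("pics/w1.png",p[:,:,::-1])
h=W[...,2]; m=(d>0)&(h>.148)&(h<.17)&(cv2.cvtColor(p,cv2.COLOR_RGB2HSV)[...,1]>80)&(W[...,1]>.19)
b=max(blobs(m),key=lambda b:b[1][4])[2]
r=cv2.minAreaRect(W[b][:,:2].astype(np.float32)*1000); print(r,np.median(W[b],0))
print(c)
```

```text
[ 0.38941681 -0.08415569  1.69737075]
1.5083000000000002 [ 30.7  -6.4 107.8   0.   78.6  30.6] [0.4148 0.2757 0.2998] [-1.7998e+02 -2.0000e-02  9.0070e+01]
((413.1883239746094, 278.17572021484375), (119.22600555419922, 23.95184326171875), 82.75055694580078) [0.41360805 0.28292229 0.15904957]
(np.float64(323.98326224322756), 279.0712244903508, 210.00080963755855, array([[ 9.99997654e-01,  1.98063185e-03, -8.77310122e-04],
       [ 2.14206434e-03, -9.64446856e-01,  2.64268185e-01],
       [-3.22701004e-04, -2.64269445e-01, -9.64448836e-01]]), array([-0.41418278,  0.21474353,  0.51724009]))
```

View pics/w1.png

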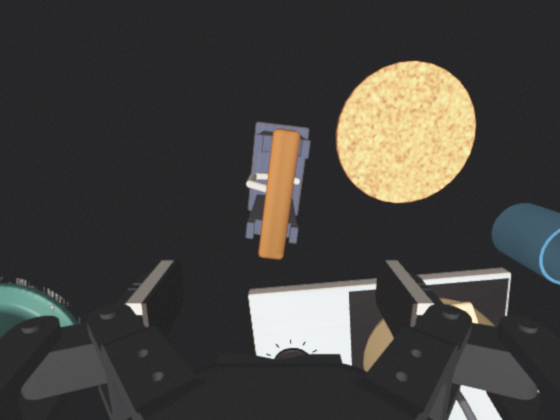

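The bar (image (280,195)) has its long, white hook back sticking out to the left (250,185), which is world −x. So the hook opens towards world +x and the lifter's yaw is about −7°. Next I measure the lid from close by.

Run:
```python
from h import *
ctrl.reach([0.642,0.0,0.36],[180,0,90])
p,d,c=snap("wrist"); W=cloud(d,c); np.savez("pics/w2.npz",p=p,d=d); cv2.imwrite("pics/w2.png",p[:,:,::-1])
x,y,h=W[...,0],W[...,1],W[...,2]; near=(d>0)&(np.hypot(x-.642,y)<.16)
m=near&(h>.108)&(h<.13); b=max(blobs(m),key=lambda b:b[1][4])[2]
cn=max(cv2.findContours(b.astype(np.uint8),cv2.RETR_EXTERNAL,cv2.CHAIN_APPROX_NONE)[0],key=len)[:,0]
P=onplane(cn,.118,c)[:,:2]
A=np.c_[2*P,np.ones(len(P))]; s=np.linalg.lstsq(A,(P**2).sum(1),rcond=None)[0]; print("disc",s[:2],np.sqrt(s[2]+s[0]**2+s[1]**2),np.median(h[b]))
m=near&(h>.135)&(h<.19); L=W[m]; k=L[:,2]>L[:,2].max()-.006
r=cv2.fitLine((L[:,:2]*1000).astype(np.float32),cv2.DIST_L2,0,.01,.01).ravel(); print("loop n",len(L),"mean",L.mean(0),"line ang",np.degrees(np.arctan2(r[1],r[0])),r, "top",L[k].mean(0),L[:,2].max(), "ext",np.ptp(L@np.array([r[0],r[1],0])))
m=(d>0)&(h>.052)&(h<.07)&(np.hypot(x-.437,y+.02)<.05); print(m.sum(),W[m].mean(0) if m.any() else 0, cv2.minAreaRect((W[m][:,:2]*1000).astype(np.float32)) if m.any() else 0)
```

```text
disc [0.64024166 0.00487258] 0.10507532478389518 0.11738648689503753
loop n 585 mean [0.63898929 0.00771203 0.1566311 ] line ang -62.54818 [ 4.6100253e-01 -8.8739884e-01  6.3898926e+02  7.7120328e+00] top [0.64018568 0.00477161 0.16786015] 0.17123680631021576 ext 0.07387082167866965
440 [ 0.43713628 -0.0183919   0.05975068] ((435.45849609375, -19.21780776977539), (58.23198318481445, 14.219675064086914), 5.485008239746094)
```

View pics/w2.png

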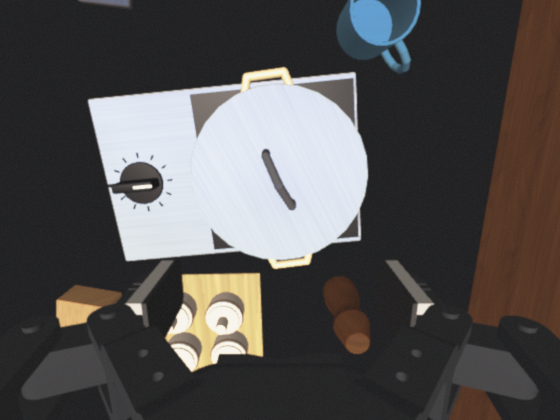

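The loop runs from (266,153) to (292,206), so lid y is at about 117.5° and lid x at 27.5°. The dial is at (140,184) with its pointer close to off. Next: grasp the lifter and hook the lid.

```bash
cat >> h.py <<'E'
DZ=0.014; LIFT=np.array([.4132,.2782,.145-DZ]); LYAW=82.75   # bar centre = TCP z + DZ
def e(yaw): a=np.radians(yaw-90); return np.array([np.cos(a),np.sin(a),0])
def O(yaw): return [180,0,yaw]
def take():
    eoat.set_gripper(.6); ctrl.reach(LIFT+[0,0,.12],O(LYAW)); ctrl.line_to(LIFT,velocity=.1,max_force=15)
    eoat.set_gripper(0,100); s=read_state(); print("grip",s['width'],s['grip_force'],s['position'].round(4))
    ctrl.line_to(LIFT+[0,0,.145],velocity=.12); print("w",read_state()['width'],read_state()['t'])
def hook(peak,yaw):   # thread the loop from -e side
    pre=np.array([*peak[:2],peak[2]+.073-DZ])-.055*e(yaw)
    ctrl.line_to(pre+[0,0,max(0,LIFT[2]+.145-pre[2])],O(yaw),velocity=.2)
    ctrl.line_to(pre,velocity=.1,max_force=10)
    print("touch",ctrl.line_to(pre+.055*e(yaw),velocity=.04,max_force=6),read_state()['ft_force'].round(2))
E
python3 - <<'E'
from h import *
take(); print(read_state()['ft_force'].round(2))
hook([.6402,.0048,.166],117.5)
p,d,c=snap("wrist"); a=cv2.resize(p,(400,300)); p,d,c=snap("scene"); b=cv2.resize(p[180:330,180:380],(400,300))
cv2.imwrite("pics/hook.png",np.hstack([a,b])[:,:,::-1]); print(read_state()['t'])
E
```

```text
grip 0.2596864105031005 98.58306884765625 [0.4138 0.2786 0.132 ]
w 0.2638841008886521 8.0333
[ 0.64  0.12 -0.99]
touch False [-0.24 -0.62 -1.15]
12.2083
```

View pics/hook.png

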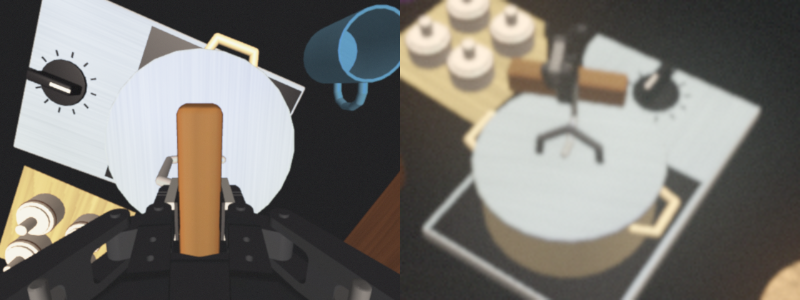

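The hook runs under the loop's peak: the tip shows at (568,152) in the scene crop, just below the peak at (572,130). Lifting slowly.

Run:
```python
from h import *
p0=read_state()['position']
f0=read_state()['ft_force'][2]
ctrl.line_to(p0+[0,0,.03],velocity=.02); print(read_state()['ft_force'].round(2)-[0,0,f0])
ctrl.line_to(p0+[0,0,.10],velocity=.05)
s=read_state(); print(s['ft_force'].round(2),s['width'],s['moment'].round(2),s['t'])
p,d,c=snap("scene"); W=cloud(d,c); b=p[120:330,140:420]
h=W[...,2];m=(d>0)&(h>.16)&(h<.23)&(np.hypot(W[...,0]-.64,W[...,1])<.12); q=W[m]
A=np.c_[q[:,:2],np.ones(len(q))]
for _ in range(5):
    k=np.linalg.lstsq(A,q[:,2],rcond=None)[0]; ok=abs(A@k-q[:,2])<.008; A,q=A[ok],q[ok]
print("plane",k,len(q),"tilt deg",np.degrees(np.hypot(*k[:2])),"z",np.median(q[:,2]),q.mean(0))
cv2.imwrite("pics/lift.png",cv2.resize(b,(560,420))[:,:,::-1])
```

```text
[-0.01        0.66       -5.88322384]
[ 0.17 -0.32 -6.89] 0.265334605441459 [ 0.03 -0.01  0.  ] 15.4083
plane [-0.01037567  0.00567802  0.20995391] 6204 tilt deg 0.6776774164104363 z 0.20333041767614696 [0.64838327 0.00992256 0.20328284]
```

View pics/lift.png

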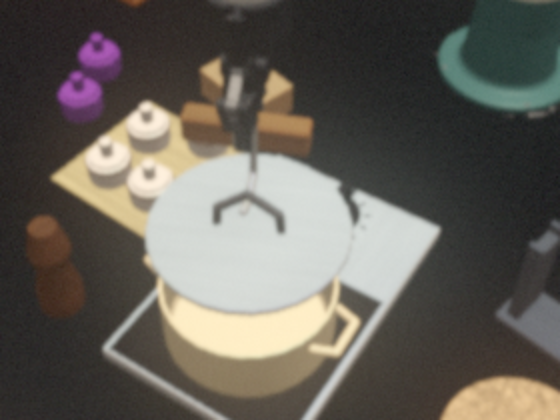

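The lid hangs level (0.7° by the plane fit) and clear of the casserole. Carrying it to the trivet.

```bash
cat >> h.py <<'E'
def setdown(xy,zc,yaw):  # zc = expected TCP z at lid contact
    z=read_state()['position'][2]
    ctrl.line_to([*xy,z],velocity=.09)
    ctrl.line_to([*xy,zc+.012],velocity=.07); ctrl.pause(.3)
    r=ctrl.line_to([*xy,zc-.008],velocity=.015,max_force=4); s=read_state(); print("contact",r,s['position'].round(4),s['ft_force'].round(2))
    q=np.array(s['position']); tgt=np.array([q[0],q[1],min(q[2],zc)-.016]); print("lower blocked",ctrl.line_to(tgt,velocity=.03,max_force=9),read_state()['ft_force'].round(2))
def unhook(yaw,up=.12):
    q=np.array(read_state()['position'])-.055*e(yaw)
    print("unhook touch",ctrl.line_to(q,velocity=.04,max_force=6)); ctrl.line_to(q+[0,0,up],velocity=.15)
def hang():
    q=read_state()['position']; ctrl.line_to([q[0],q[1],max(q[2],LIFT[2]+.145)],velocity=.15)
    ctrl.line_to(LIFT+[.0,.0,.147],O(LYAW),velocity=.2); ctrl.line_to(LIFT+[0,0,.012],velocity=.12)
    print("hang",ctrl.line_to(LIFT+[0,0,-.001],velocity=.03,max_force=6),read_state()['position'].round(4))
    eoat.set_gripper(.6); ctrl.line_to(LIFT+[0,0,.14],velocity=.2)
E
python3 - <<'E'
from h import *
setdown([.579,.324],.157,117.5)
print(read_state()['t'])
p,d,c=snap("scene"); b=cv2.resize(p[200:410,280:560],(560,420)); cv2.imwrite("pics/triv.png",b[:,:,::-1])
E
```

```text
contact True [0.5783 0.3237 0.1528] [-0.12 -1.02 -1.2 ]
lower blocked False [-0.44 -0.61 -1.43]
23.45
```

View pics/triv.png

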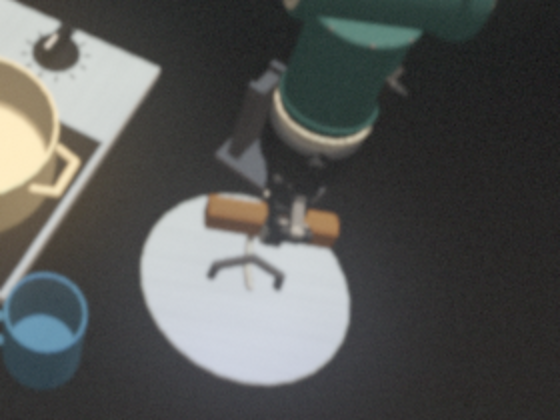

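The lid sits flat on the trivet with the hook loose under the loop. Unhook it, measure the loop, then hang the lifter and look at the pots and the open casserole.

```bash
cat >> h.py <<'E'
def lookloop(xy,zdisc):
    p,d,c=snap("wrist"); W=cloud(d,c); h=W[...,2]; near=(d>0)&(np.hypot(W[...,0]-xy[0],W[...,1]-xy[1])<.16)
    b=max(blobs(near&(abs(h-zdisc)<.012)),key=lambda b:b[1][4])[2]
    cn=max(cv2.findContours(b.astype(np.uint8),cv2.RETR_EXTERNAL,cv2.CHAIN_APPROX_NONE)[0],key=len); hull=cv2.convexHull(cn)[:,0]
    P=onplane(hull,zdisc,c)[:,:2]; s=np.linalg.lstsq(np.c_[2*P,np.ones(len(P))],(P**2).sum(1),rcond=None)[0]
    L=W[near&(h>zdisc+.02)&(h<zdisc+.06)&(np.hypot(W[...,0]-xy[0],W[...,1]-xy[1])<.045)]; r=cv2.fitLine((L[:,:2]*1000).astype(np.float32),cv2.DIST_L2,0,.01,.01).ravel()
    print("disc",s[:2].round(4),"r",np.sqrt(s[2]+s[0]**2+s[1]**2).round(4),"loop",len(L),"mid",((L.min(0)+L.max(0))/2).round(4),"top",L[L[:,2]>L[:,2].max()-.006].mean(0).round(4),"yaw",np.degrees(np.arctan2(r[1],r[0])).round(1)%180)
    return p
def pots(n="wrist"):
    p,d,c=snap(n); W=cloud(d,c); hsv=cv2.cvtColor(p,cv2.COLOR_RGB2HSV); x,y,h=W[...,0],W[...,1],W[...,2]
    m=(d>0)&(h>.056)&(h<.085)&(x>.36)&(x<.68)&(y<-.12)&(y>-.42)&(hsv[...,1]<110)
    return p,[W[l].mean(0).round(4) for ce,s,l in blobs(m,12)]
E
python3 - <<'E'
from h import *
unhook(117.5,.13)
q=np.array([.579,.324]);
hang()
ctrl.reach([.579,.324,.28],O(90)); p=lookloop(q,.032)
ctrl.reach([.515,-.27,.36],O(90)); p,P=pots(); print(P, read_state()['t'])
cv2.imwrite("pics/pots.png",p[:,:,::-1])
_,P=pots("top"); print(P)
E
```

```text
unhook touch False
hang True [0.4135 0.2784 0.132 ]
disc [0.5791 0.324 ] r 0.1057 loop 560 mid [0.5794 0.3239 0.0692] top [0.5791 0.3238 0.0823] yaw 117.7
[array([ 0.549 , -0.2429,  0.0649]), array([ 0.4253, -0.2495,  0.0648]), array([ 0.5542, -0.3171,  0.0646]), array([ 0.471 , -0.322 ,  0.0645])] 32.9667
[array([ 0.5518, -0.245 ,  0.0663]), array([ 0.4266, -0.2522,  0.0652])]
```

View pics/pots.png

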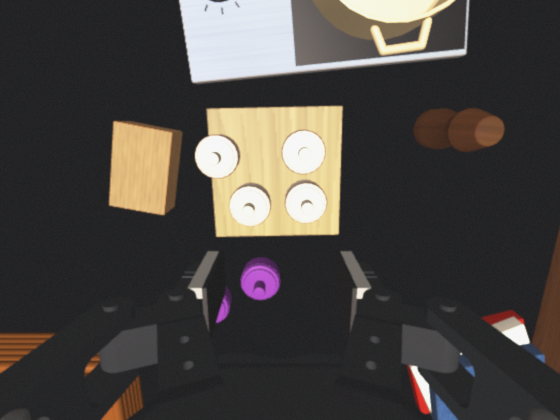

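The knock has happened: the near pot is now at pixel (216,157), about 43 mm nearer, upright at the mat's edge. The purple decoys are at (260,280) and (215,305). I measure the casserole's rim, then move the pots.

```bash
cat >> h.py <<'E'
def rim(xy,z=.11,R=.1):
    p,d,c=snap("wrist"); W=cloud(d,c); h=W[...,2]; rr=np.hypot(W[...,0]-xy[0],W[...,1]-xy[1])
    m=(d>0)&(abs(h-z)<.006)&(rr<.115)&(rr>.08); P=W[m][:,:2]
    s=np.linalg.lstsq(np.c_[2*P,np.ones(len(P))],(P**2).sum(1),rcond=None)[0]
    print("rim",len(P),s[:2].round(4),np.sqrt(s[2]+s[0]**2+s[1]**2).round(4)); return p,W,s[:2]
def movepot(src,dst,pz=.045,qz=.067,yaw=90):
    eoat.set_gripper(.45); ctrl.reach([*src,.15],O(yaw)); r=ctrl.line_to([*src,pz],velocity=.1,max_force=8); q=read_state()['position'][2]
    eoat.set_gripper(0,45); s=read_state(); ctrl.line_to([*src,.2],velocity=.25); w=read_state()['width']
    ctrl.line_to([*dst,.2],velocity=.3); ctrl.line_to([*dst,qz+.012],velocity=.2)
    r2=ctrl.line_to([*dst,qz-.003],velocity=.03,max_force=4); z2=read_state()['position'][2]
    eoat.set_gripper(.42); ctrl.line_to([*dst,.17],velocity=.2)
    print("pick",r,round(q,4),"w",s['width'],w,"place",r2,round(z2,4),"t",read_state()['t'])
E
python3 - <<'E'
from h import *
ctrl.reach([.6402,.0049,.36],O(90)); p,W,c=rim([.6402,.0049]); np.save("pics/cc.npy",c)
movepot([.5542,-.3171],c+[.035,-.035])
ctrl.reach([.515,-.27,.36],O(90)); p,P=pots(); print(P)
E
```

```text
rim 2335 [0.6403 0.0028] 0.0965
pick False 0.046 w 0.19165788422285834 0.19062901812383778 place True 0.0711 t 41.5833
[array([ 0.549, -0.243,  0.065]), array([ 0.4256, -0.2495,  0.0646]), array([ 0.4711, -0.3222,  0.0644])]
```

Run:
```python
from h import *
c=np.load("pics/cc.npy")
movepot([.549,-.243],c+[.035,.035])
ctrl.reach([.46,-.28,.30],O(90)); p,P=pots(); print(P); P.sort(key=lambda v:v[1])
movepot(P[0][:2],c+[-.035,-.035])
movepot(P[1][:2],c+[-.035,.035],pz=.044)
ctrl.reach([*c,.36],O(90)); p,d,k=snap("wrist"); cv2.imwrite("pics/in.png",p[:,:,::-1])
W=cloud(d,k); h=W[...,2]; m=(d>0)&(np.hypot(W[...,0]-c[0],W[...,1]-c[1])<.085)&(h>.08)&(h<.13)
print([(W[l].mean(0).round(4),W[l][:,2].max().round(4)) for ce,s,l in blobs(m,10)])
_,P=pots("top"); print("left",P,read_state()['t'])
```

```text
pick False 0.0459 w 0.1857850947553069 0.18778789425015388 place True 0.0709 t 49.6083
[array([ 0.4248, -0.2495,  0.0649]), array([ 0.4703, -0.3221,  0.0645])]
pick False 0.0458 w 0.1932216910018288 0.18864947704445553 place True 0.071 t 57.6833
pick False 0.0447 w 0.18969735495793255 0.19264549874380052 place True 0.0691 t 64.7333
[(array([0.6064, 0.0379, 0.09  ]), np.float64(0.0928)), (array([0.6759, 0.0382, 0.0899]), np.float64(0.0924)), (array([ 0.6066, -0.0319,  0.0895]), np.float64(0.0926)), (array([ 0.6759, -0.0321,  0.0894]), np.float64(0.0923))]
left [] 65.6417
```

View pics/in.png

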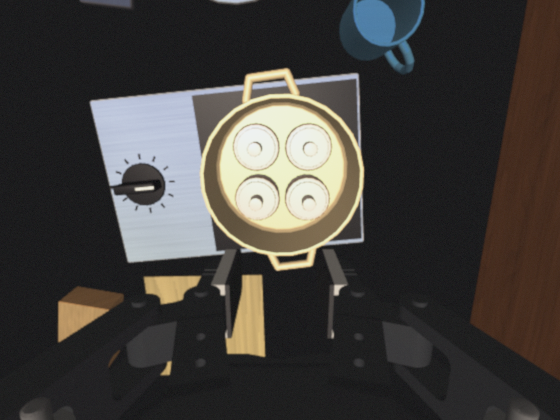

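All four pots stand upright, with knobs at (254,149), (309,149), (257,204) and (308,202), and none are left on the mat. Next I check the lifter in its stand, take it, and re-hook the lid.

Run:
```python
from h import *
ctrl.reach([0.415,0.275,0.30],[180,0,90])
p,d,c=snap("wrist"); W=cloud(d,c); h=W[...,2]; m=(d>0)&(h>.148)&(h<.17)&(cv2.cvtColor(p,cv2.COLOR_RGB2HSV)[...,1]>80)&(W[...,1]>.19)
b=max(blobs(m),key=lambda b:b[1][4])[2]; r=cv2.minAreaRect(W[b][:,:2].astype(np.float32)*1000); print(r,np.median(W[b],0))
take(); hook([.5792,.3239,.077],117.7)
p,d,c=snap("scene"); b=cv2.resize(p[230:400,310:540],(560,420)); cv2.imwrite("pics/hook2.png",b[:,:,::-1]); print(read_state()['t'])
```

```text
((412.5882873535156, 278.143798828125), (119.15261840820312, 23.96755599975586), 82.85344696044922) [0.41304174 0.28260469 0.1591012 ]
grip 0.26569639107966025 99.14538860321045 [0.4138 0.2786 0.132 ]
w 0.26161883523419305 70.725
touch False [-0.32 -0.04 -0.65]
74.6083
```

View pics/hook2.png

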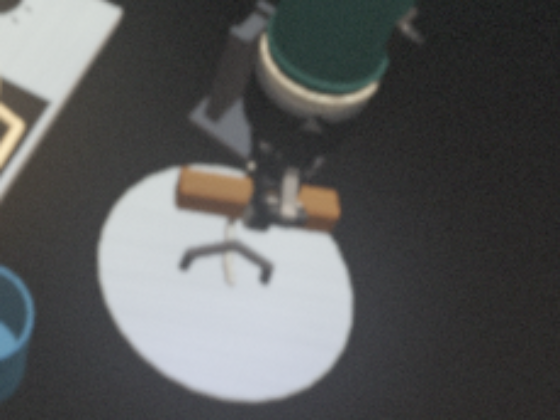

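The hook is through the loop again, at (230,245). Lift, carry, and seat the lid.

Run:
```python
from h import *
p0=np.array(read_state()['position']); f0=read_state()['ft_force'][2]
ctrl.line_to(p0+[0,0,.03],velocity=.02); print(read_state()['ft_force'][2]-f0)
ctrl.line_to([p0[0],p0[1],.32],velocity=.07)
setdown([.6405,.0030],.2415,117.7)
unhook(117.7,.13); ctrl.pause(.2)
hang()
ctrl.reach([0.642,0.0,0.36],O(90)); p=lookloop([.6405,.003],.118); cv2.imwrite("pics/seat.png",p[:,:,::-1])
d,c=snap("wrist")[1:]; W=cloud(d,c); x,y,h=W[...,0],W[...,1],W[...,2]
m=(d>0)&(abs(h-.118)<.01)&(np.hypot(x-.64,y-.003)<.1)&(np.hypot(x-.64,y-.003)>.045); q=W[m]; print("plane",np.linalg.lstsq(np.c_[q[:,:2]-[.64,.003],np.ones(len(q))],q[:,2],rcond=None)[0].round(4))
m=(d>0)&(h>.052)&(h<.07)&(np.hypot(x-.437,y+.02)<.05); print("dial",cv2.minAreaRect((W[m][:,:2]*1000).astype(np.float32)),read_state()['t'])
```

```text
-4.714081436560148
contact True [0.6399 0.003  0.2386] [ 0.23  0.02 -1.7 ]
lower blocked False [ 0.09  0.49 -1.16]
unhook touch False
hang True [0.4135 0.2784 0.132 ]
disc [0.6407 0.0028] r 0.1056 loop 577 mid [0.6403 0.0028 0.1545] top [0.6405 0.0027 0.1677] yaw 118.2
plane [-0.0005  0.0012  0.1174]
dial ((435.51055908203125, -19.29248809814453), (57.83747863769531, 14.435018539428711), 5.483292102813721) 94.625
```

View pics/seat.png

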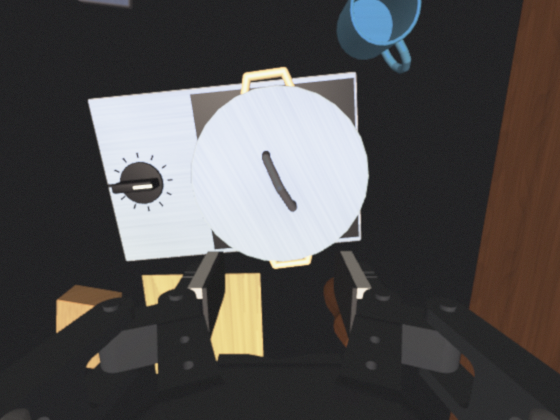

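The lid is home: the fit is level, centred at (.6407,.0028), top at .1174. The lifter is back on its stand. The dial at (141,184) points along the hob's +x, which is off. Next I measure it from above and turn it six clicks clockwise.

```bash
cat >> h.py <<'E'
def dial(name=None):
    ctrl.reach([.437,-.02,.26],O(90)); p,d,c=snap("wrist"); W=cloud(d,c); x,y,h=W[...,0],W[...,1],W[...,2]
    m=(d>0)&(h>.054)&(h<.068)&(np.hypot(x-.437,y+.02)<.05); r=cv2.minAreaRect((W[m][:,:2]*1000).astype(np.float32))
    w=m&(p.min(-1)>150); wc=W[w].mean(0) if w.any() else None; print("dial",r,m.sum(),"white",w.sum(),wc)
    if name: cv2.imwrite(name,p[:,:,::-1])
    (cx,cy),(a,b),g=r; return np.array([cx,cy])/1000, g if a>b else g+90
E
python3 - <<'E'
from h import *
c,g=dial(); g=(g+90)%180-90; print(c,g)
q0=read_state()['q']
for y in (180+g,):
    ctrl.move_j([*q0[:5],q0[5]-(90+g)]); print(read_state()['eef_rot'],read_state()['q'].round(1))
eoat.set_gripper(.45); ctrl.reach([*c,.12],O(180+g)); print("down",ctrl.line_to([*c,.038],velocity=.08,max_force=8),read_state()['position'].round(4))
eoat.set_gripper(0,35); q=np.array(read_state()['q']); print(q.round(1),read_state()['width'])
for k in range(4):
    q[5]+=45; ctrl.move_j(q); s=read_state(); print(s['q'][5].round(1),s['ft_force'].round(1),s['moment'].round(3))
eoat.set_gripper(.45); ctrl.line_to([*c,.14],velocity=.2)
dial("pics/dial.png"); print(read_state()['t'])
E
```

```text
dial ((434.8469543457031, -19.081146240234375), (57.81480026245117, 14.413359642028809), 4.819936275482178) 700 white 129 [ 0.45046044 -0.01727605  0.06091608]
[ 0.43484695 -0.01908115] 4.819936275482178
[-179.97170203    0.19121821 -175.18199025] [  -5.8  -12.4  116.8    0.    75.4 -100.7]
down False [ 0.4355 -0.0191  0.0385]
[  -5.9    1.4  130.2   -0.2   48.3 -100.6] 0.15465822672808865
-55.7 [ 0.4 -1.7 -2.7] [-0.019 -0.183 -0.046]
-10.7 [ 0.8 -3.8 -1.8] [-0.366 -0.271  0.067]
34.3 [ 1.  -3.7 -3. ] [-0.671 -0.285  0.002]
79.2 [ 1.3 -5.4 -2.2] [-0.977 -0.157 -0.023]
dial ((434.9202575683594, -19.017547607421875), (58.01555252075195, 14.364240646362305), 5.086923122406006) 708 white 129 [ 0.42096186 -0.020099    0.06085105]
104.9833
```

View pics/dial.png

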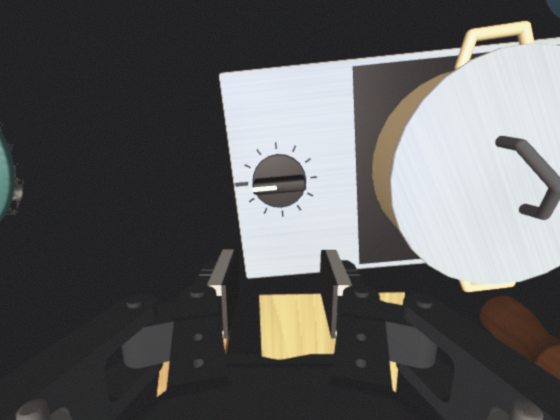

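The dial's white pointer at (263,188) lines up with the long 30-minute tick at (241,184). One last numeric check of the lifter and bystanders before handing in.

Run:
```python
from h import *
ctrl.reach([0.415,0.275,0.30],[180,0,90]); ctrl.pause(.3)
p,d,c=snap("wrist"); W=cloud(d,c); h=W[...,2]; m=(d>0)&(h>.148)&(h<.17)&(cv2.cvtColor(p,cv2.COLOR_RGB2HSV)[...,1]>80)&(W[...,1]>.19)
b=max(blobs(m),key=lambda b:b[1][4])[2]; q=W[b]; print(cv2.minAreaRect(q[:,:2].astype(np.float32)*1000),np.median(q,0),"slope",np.polyfit(q[:,1],q[:,2],1))
p,d,c=snap("top"); z=np.load("pics/top0.npz"); k=cv2.absdiff(p,z["p"]).max(-1)>60
print([(ce.round(),s[4]) for ce,s,l in blobs(cv2.morphologyEx(k.astype(np.uint8),cv2.MORPH_OPEN,np.ones((3,3))),20)])
```

```text
((412.5214538574219, 278.24652099609375), (118.84080505371094, 23.925195693969727), 82.9553451538086) [0.4126018  0.28287422 0.15911373] slope [-0.00021092  0.15904448]
[(array([365., 206.]), np.int32(243)), (array([342., 208.]), np.int32(234)), (array([118., 262.]), np.int32(3006)), (array([147., 229.]), np.int32(34)), (array([342., 232.]), np.int32(176)), (array([368., 233.]), np.int32(216)), (array([271., 240.]), np.int32(21)), (array([151., 244.]), np.int32(27)), (array([157., 253.]), np.int32(64)), (array([272., 250.]), np.int32(24)), (array([165., 366.]), np.int32(4940)), (array([  2., 312.]), np.int32(27)), (array([  6., 330.]), np.int32(284)), (array([ 33., 333.]), np.int32(48)), (array([ 35., 394.]), np.int32(3057)), (array([254., 377.]), np.int32(28)), (array([270., 381.]), np.int32(198)), (array([290., 385.]), np.int32(21)), (array([291., 395.]), np.int32(125)), (array([236., 397.]), np.int32(20)), (array([298., 406.]), np.int32(25)), (array([  5., 406.]), np.int32(27)), (array([233., 415.]), np.int32(40)), (array([124., 416.]), np.int32(45))]
```

The only changes are the pots, the dial and the arm itself. The mug, mill and box haven't moved, and the lifter is level.

```bash
python3 -c "
from workcell import job
print(job.close_job())"
```

```text
the job is handed in; nothing more can be done
None
```

The job is done and handed in at about 107 s of the 210 s: all four pots stand upright in the casserole, the lid is home and level, the dial is at 30 minutes, the lifter hangs level on its stand, and the mug, mill and box are where they were.

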